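Fish a forgotten spanner out of a drive guard

ROBOT

A 6-joint arm with a two-finger parallel gripper is mounted at the origin on the work surface. World frame = base frame: x ahead of the robot, y to its left, z up, the work surface at z = 0. Lengths are in m, angles in degrees, forces in N, time in s.
With the tool pointing down it reaches from about 0.3 to 0.95 m from the base axis. Payload 3.1 kg.
Tool frame: the origin (TCP) lies between the finger pads; the fingertips stand env.tip_reach ahead of it and the grasp point (between the pads) lies 6 mm ahead of it (env.tip_reach is the distance from the TCP to the fingertips, in m); z points along the fingers, y is the direction in which the jaws open and shut (so a half turn about z gives the same grasp; the last joint's range is limited). The gripper opens to 85 mm and grips with 20 to 120 N. Pads are 22 mm wide; open, the fingers measure 114 mm over their backs; the gripper's body (76 mm by 85 mm) begins 54 mm behind the grasp point. The pads swing forward as they close: fully open they stand 13 mm farther back than shut.
Start: joints at [-81.171, 17.653, 93.61, -0, 68.738, -3.994], TCP at [0.139, -0.609, 0.256] pointing down, gripper open.
Joint ranges: [-175.34, 175.34], [-45.06, 112.39], [2.9, 150.54], [-68.45, 248.45], [3.09, 151.38], [-168.51, 168.51]. Speed limits (degrees/s): [159.86, 159.86, 180, 180, 180, 180].

INTERFACE

Orientations are given as a 3x3 rotation matrix whose columns are the frame's x, y, z axes.
In Python, from plant import read_state, grab_frame, camera_info, env gives the robot as it stands.
- The arm moves only by the shell command python3 -m jog 'ROWS' [OPENING] [FORCE]. ROWS is JSON, a list of rows, each an object with "xyz": the shift along the tool's x, y, z in mm, a list of three; "rotation": the turn, a rotation vector about the tool's x, y, z in rad, a list of three. A call has 1 to 12 rows; each row is the pose to reach, as a shift and turn from the pose commanded when the call began, along the tool's axes at that moment; what a row does not reach only later rows make up. A row lasts 1/8 s, in which the tool goes at most 62.5 mm and 10.7 degrees, less where a joint would pass 70% of its speed; a pose out of reach is approached as far as the arm can. A call with a gripper value outside its range is refused whole. OPENING is the closure, from -1 (fully open) to 1 (shut), set as the call begins (- or left out, the last holds). The fingers move at their own pace and stop on an object; FORCE is the grip in N (left out, the last holds). Time passes only in rows, so rows that repeat a pose let the fingers close. It gives the time, the measured TCP pose, the force and the opening at its end, in the units of the state.
- read_state(): the state, without advancing time (a new reading comes with each control period).
- grab_frame(name): name is "scene" or "top" or "wrist"; returns the picture (400x640x3 uint8, red, green, blue); there is no depth.
- camera_info(name): a dict with "K" (3x3 intrinsics, pixels), "k1" (the pictures are not rectified: a ray, as slopes to the right and down, at radius r is drawn at 1 + k1 r^2 times it, then the intrinsics apply), "camera_from_world" (4x4, takes a point from world to camera coordinates). Camera axes: x right, y down, z forward; pixel columns grow to the right and rows downward; lengths in m; the calibration is good to about 2 mm. A picture is of the moment at which its call begins: read the wrist's pose just before it. camera_info takes no time and is no camera call; for the wrist camera it gives the pose at the moment of the call.
- env.job_done(): hands the job in, once; it reports no verdict.
The state is a dict: "time_s": time; "joints": joint angles; "joint_velocities": joint speeds; "joint_torque": joint torques, N m; "tcp_pos": TCP position; "eef_rot": TCP orientation; "force": force on the tool from outside, world axes, zero at the start; "moment": the same for the moment, N m; "width": opening from 0.0 (shut) to 1.0 (fully open).
Only numpy, scipy, OpenCV 4.12 (cv2) and the standard library are available. Lean on these libraries where they do the work, as an engineer would, in place of code of your own. Each camera call takes 0.05 s, during which the arm holds its last target.

TASK

A combination spanner has been left inside the yellow drive guard. First press the red stop button on the control station fully down and let it come back up; then take the spanner by its shank, tip it so that one end leads, and draw it out through the inspection opening in the guard's top without forcing it against the guard. Leave the green start button and the other things on the bench alone, and finish still holding the whole spanner up, still and well clear, above the guard.

Things in the scene. Friction and masses are not known exactly. Their poses are not given: they have to be found in the camera images.
- opening (a point): Centre of the rectangular inspection opening in the top sheet of the yellow drive guard, at the sheet's upper face (130 mm above the table; sheet 4 mm thick). The black-edged opening is 180 mm along this point's x axis (roughly away from the robot) and 140 mm along y; z is up. Inside, the guard reaches 200 mm from this point either way along x, 151 mm to +y, 111 mm to -y, and 115 mm down.
- drive_guard: The guarded drive, bolted down: yellow top, clear panes, base plate 440 x 300 mm. Origin on the table under its centre; x along its 408 mm length (roughly away from the robot), y along its 270 mm width, z up. Opening's centre at x 0, y -20, z 130 mm. Inside, a shaft on blue bearings runs along x at y 92 mm, under the closed sheet. A green motor, top at z 144 mm, stands outside at x 240 to 335, y 50 to 130 mm.
- near_seat (a point): Top centre of the steel bearing seat below the opening nearer the robot, 80 mm from the opening's centre along the guard's -x. 30 mm along x, 74 mm along y, top 75 mm above the table. The spanner rests across this and the far seat, with a 130 mm gap between them.
- far_seat (a point): Top centre of the other such seat, 80 mm from the opening's centre along the guard's +x.
- spanner_mid (a point): Centre of the shank of the steel combination spanner, half-way up. 255 mm long along this point's x axis (jaw at +x, ring at -x), so longer than the opening and its diagonal; z is its upper side. It lies loose and flat on the two seats, about 50 mm below the guard's upper face. Shank 18 mm wide (y), 9 mm thick (z); heads 11 mm thick, up to 41 mm wide. 0.2 to 0.32 kg, balanced near this point.
- spanner_jaw_end (a point): Tip of the open-jaw end of the spanner, 127.5 mm from spanner_mid along its +x (the far end as seen from the robot).
- spanner_ring_end (a point): Tip of the ring end of the spanner, 127.5 mm from spanner_mid along its -x (the near end).
- spanner: The spanner itself: origin on its underside, 4.5 mm below spanner_mid, same axes.
- stop_button_top (a point): Centre of the top face of the red stop button (28 mm across) on the grey and yellow control station, a fixed box 80 x 130 mm and 52 mm tall. Pressed straight down.
- stop_button (a joint): Travel of the red stop button: 0 up, 0.006 m fully down; about 5 N presses it fully down, a spring returns it.
- start_button_top (a point): Centre of the top face of the green start button, the same kind, 60 mm from the red one on the same station. Not to be pressed.
- start_button (a joint): Travel of the green start button: 0 up, 0.006 m fully down.
- loose_gear: Bystander: dark steel gear, 80 mm across, 28 mm tall, lying flat; origin on its underside centre.
- loose_bearing: Bystander: blue pillow-block bearing, foot 95 mm along y, 54 mm tall; origin at its underside centre.
- mallet: Bystander: wooden-handled mallet with an orange head, 280 mm long along its x, head at +x, 34 mm tall; origin on the table under the handle.
- dial_stand: Bystander: dial indicator on a dark magnetic base 50 x 60 mm with a steel post, 195 mm tall; origin under the base's centre.
- screwdriver: Bystander: screwdriver 200 mm long lying along its x; origin at the underside.
- cover_plate: Bystander: the guard's inspection cover, a yellow plate 220 x 180 x 4 mm with a black handle 35 mm tall, lying on the table; origin under its centre.
Mind the look-alikes: they are no part of the job. What is shaped like the part that bears stop_button_top but purple or turquoise is not meant.

How it is judged (in metres and radians):
On the way, in this order (a step that is already met when the one before it is completed fails the run):
1. the red stop button is fully down (5 mm or more) (value of joint stop_button above 0.005 m), for 0.05 s.
2. the red stop button has come back up (value of joint stop_button below 0.0015 m), for 0.1 s.
3. both ends of the spanner are out above the guard (z of each of spanner_jaw_end, spanner_ring_end in the frame of drive_guard above 0.15 m), for 0.2 s.
At the end, for the whole second after the job is handed in: The spanner is held still in the fingers above the guard, both of its ends at least 20 mm above the guard's top face, its middle within 200 mm (seen from above) of the opening's centre, not touching the guard, and the stop button is up (all of step 3 and horizontal distance between spanner_mid and opening below 0.2 m and contact force between spanner and the fingers above 2 N and contact force between spanner and drive_guard below 0.2 N and linear speed of spanner below 0.03 m/s and value of joint stop_button below 0.0015 m); the arm keeps its last pose, push and grip.
It fails at once if the start button is pressed (2 mm or more) (value of joint start_button above 0.002 m).
It fails at once if the spanner is forced against the guard (over 40 N) (contact force between spanner and drive_guard above 40 N).
It fails at once if a bystander is shifted by more than 30 mm (distance of any of loose_gear, loose_bearing, mallet, dial_stand, screwdriver, cover_plate from where it was at the start of the episode above 0.03 m).
It also fails if it takes over 54 s, if anything falls off the work surface, if the arm or the gripper's body presses on something with over 40 N, if the wrist force passes 120 N, or if a joint passes its speed limit or range.

## Working session

There is one attempt and no reset: what is moved stays moved. The work goes in short steps, Python scripts to look and compute and a shell command to move; the robot and the scene stay as the last step left them, time stands still between calls to the robot, and variables do not carry over. Pictures are saved under pics/ and viewed, and the job is handed in when it is done.

```bash
ls; mkdir -p pics
python3 - <<'E'
from plant import read_state, grab_frame, camera_info, env
import cv2, numpy as np
s=read_state(); print(s); print(env.tip_reach)
for n in ("scene","top","wrist"):
    c=camera_info(n); print(n,np.round(c["K"],1).tolist(),c["k1"],np.round(c["camera_from_world"],4).tolist())
    cv2.imwrite(f"pics/{n}0.png",grab_frame(n)[:,:,::-1])
E
```

```text
pics
{'time_s': 0.0, 'joints': array([-8.11709029e+01,  1.77037005e+01,  9.36889030e+01,  4.81119189e-05,
        6.87373605e+01, -3.99279025e+00]), 'joint_velocities': array([-0.0338276 , -0.05314268, -0.00121189,  0.02077992, -0.04196008,
       -0.04465888]), 'joint_torque': array([-1.47572169e-03, -4.15254164e+01, -2.76663154e+01,  4.89100080e-05,
        1.03052775e-02, -1.61362055e-05]), 'tcp_pos': array([ 0.13856544, -0.60866965,  0.25506088]), 'eef_rot': array([[ 9.75064746e-01,  2.21920303e-01, -3.47382428e-04],
       [ 2.21920518e-01, -9.75062182e-01,  2.24153949e-03],
       [ 1.58723656e-04, -2.26273742e-03, -9.99997427e-01]]), 'force': array([ 0.27781281, -0.49818114, -0.16525521]), 'moment': array([-0.00605609, -0.05635349,  0.00449842]), 'width': 1.0004425389779685}
0.025
scene [[513.1, 0.0, 311.6], [0.0, 513.1, 204.9], [0.0, 0.0, 1.0]] -0.04144737567850038 [[0.1419, 0.9899, 0.0016, -0.1379], [0.6272, -0.0887, -0.7738, -0.2447], [-0.7659, 0.1108, -0.6334, 2.147], [0.0, 0.0, 0.0, 1.0]]
top [[388.7, 0.0, 316.7], [0.0, 388.7, 199.4], [0.0, 0.0, 1.0]] -0.051509835394331155 [[-0.029, -0.9996, -0.0025, 0.0416], [-0.9868, 0.029, -0.1596, 0.5544], [0.1596, -0.0022, -0.9872, 1.2905], [0.0, 0.0, 0.0, 1.0]]
wrist [[315.9, 0.0, 321.4], [0.0, 315.9, 199.5], [0.0, 0.0, 1.0]] 0.01638703443618158 [[0.2224, -0.9749, -0.002, -0.6233], [-0.9255, -0.2118, 0.3139, -0.0412], [-0.3065, -0.068, -0.9494, 0.3805], [0.0, 0.0, 0.0, 1.0]]
```

View pics/scene0.png

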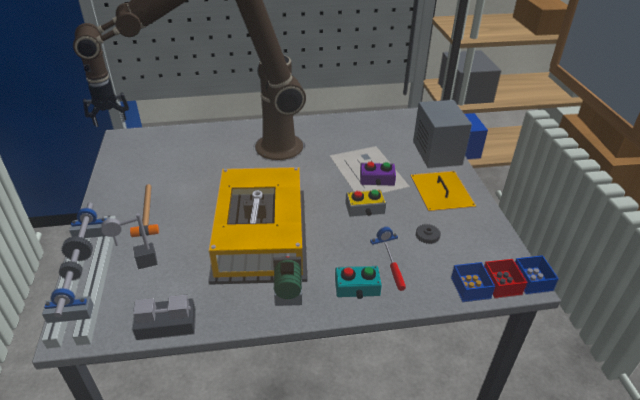

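View pics/top0.png

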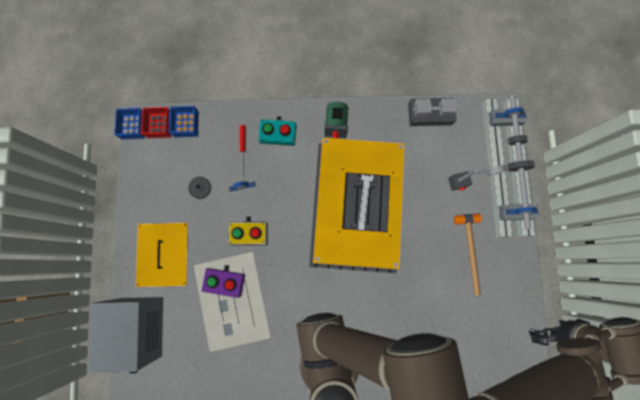

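View pics/wrist0.png

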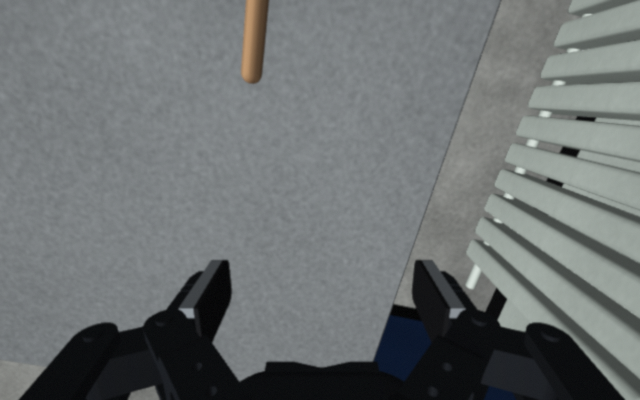

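Candidates for the stop button in the top picture: the grey/yellow station's red button at about (256,233), the purple station's at (230,285) and the turquoise station's at (286,129). By the description I want the grey/yellow one, with its green button at (240,233). Next, close crops to check that.

```bash
cat > h.py <<'E'
from plant import read_state, grab_frame, camera_info, env
import cv2, numpy as np
from scipy.spatial.transform import Rotation as R
def ray(n,uv,c=None):
    c=c or camera_info(n); K=c["K"];T=np.array(c["camera_from_world"]);k=c["k1"]
    d=np.array([(uv[0]-K[0][2])/K[0][0],(uv[1]-K[1][2])/K[1][1]])
    s=d.copy()
    for _ in range(20): s=d/(1+k*(s@s))
    Rm=T[:3,:3]; o=-Rm.T@T[:3,3]
    return o,Rm.T@np.array([s[0],s[1],1.])
def at_z(n,uv,z,c=None):
    o,d=ray(n,uv,c); return o+d*(z-o[2])/d[2]
def proj(n,p,c=None):
    c=c or camera_info(n);T=np.array(c["camera_from_world"]);K=c["K"]
    q=T[:3,:3]@np.array(p)+T[:3,3]; s=q[:2]/q[2]; s=s*(1+c["k1"]*(s@s))
    return np.array([K[0][0]*s[0]+K[0][2],K[1][1]*s[1]+K[1][2]])
def crop(img,x0,y0,w,h,f,name):
    cv2.imwrite(name,cv2.resize(img[y0:y0+h,x0:x0+w],None,fx=f,fy=f,interpolation=cv2.INTER_CUBIC))
E
python3 - <<'E'
from h import *
t=cv2.imread("pics/top0.png"); s=cv2.imread("pics/scene0.png")
crop(t,215,205,65,55,10,"pics/c_st.png")
crop(t,300,130,115,145,4,"pics/c_gd.png")
crop(s,200,150,200,150,4,"pics/c_sc.png")
E
```

```text
(no output)
```

View pics/c_st.png

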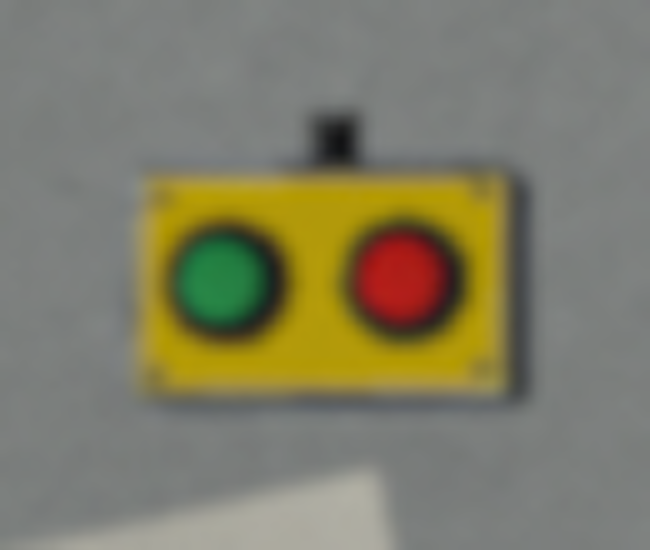

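View pics/c_gd.png

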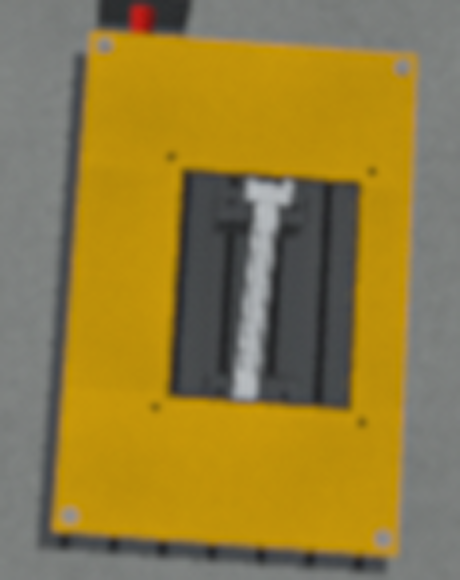

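View pics/c_sc.png

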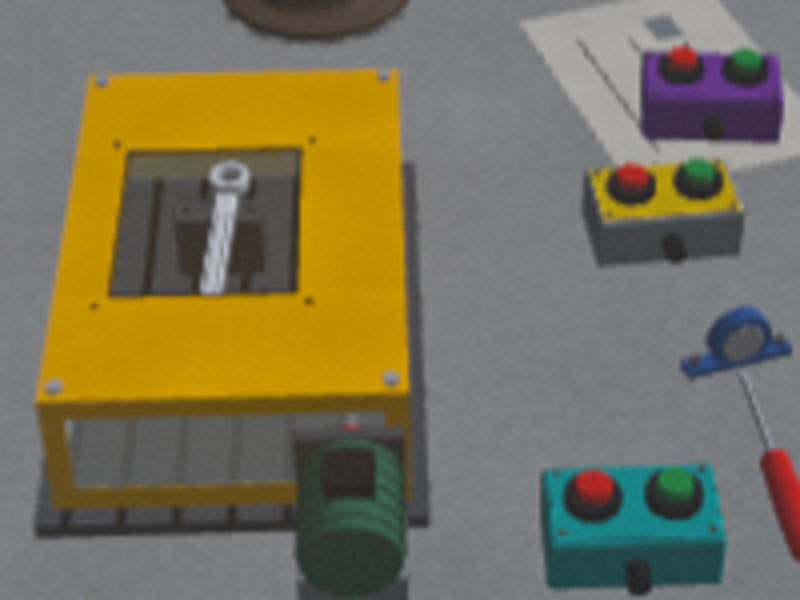

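The station at top (248,233) is grey with a yellow face: red at about (255.3,232.8), green at (237.2,232.8). The guard opening's corners are visible, as is the spanner's jaw end. The ring end shows in the scene view.

Run:
```python
from h import *
def tri(a,b):
    o1,d1=ray("top",a);o2,d2=ray("scene",b)
    A=np.stack([d1,-d2],1);x=np.linalg.lstsq(A,o2-o1,rcond=None)[0]
    p,q=o1+d1*x[0],o2+d2*x[1];return (p+q)/2,np.linalg.norm(p-q)
print("red",tri((255.3,232.8),(358,194.0)));print("green",tri((237.2,232.8),(375,192.5)))
for z in (.06,.07,.08): print(z,at_z("top",(255.3,232.8),z),at_z("top",(237.2,232.8),z))
C=np.array([(185,170),(360,183),(350,408),(168,395)])/4+[300,130]
P=np.array([at_z("top",c,.13) for c in C]);print("op",P,P.mean(0))
S=np.array([(125,150),(302,150),(298,292),(108,297)])/4+[200,150]
Q=np.array([at_z("scene",c,.13) for c in S]);print("op scene",Q,Q.mean(0))
G=np.array([(103,46),(403,67),(383,539),(70,516)])/4+[300,130]
W=np.array([at_z("top",c,.13) for c in G]);print("bolts",W,W.mean(0))
for e in ((W[0]-W[3]),(W[1]-W[2]),P[0]-P[3],P[1]-P[2]): print(np.linalg.norm(e),np.degrees(np.arctan2(e[1],e[0])))
# spanner at z .0845
for nm,c,z in (("shank far",(266,215),.084),("shank near",(246,380),.084),("jaw l",(248,180),.085),("jaw r",(292,182),.085)):
    print(nm,at_z("top",np.array(c)/4+[300,130],z))
for nm,c,z in (("ring c",(230,177),.086),("shank a",(228,205),.085),("shank b",(214,280),.085),("ring top",(231,161),.086)):
    print(nm,at_z("scene",np.array(c)/4+[200,150],z))
```

```text
red (array([0.44539523, 0.23625506, 0.06624805]), np.float64(0.005348240232560851))
green (array([0.44699063, 0.29665659, 0.06744637]), np.float64(0.005279768174942941))
0.06 [0.44552024 0.23455855 0.06      ] [0.44720231 0.29551246 0.06      ]
0.07 [0.44472763 0.23297497 0.07      ] [0.44639679 0.29346091 0.07      ]
0.08 [0.44393502 0.23139139 0.08      ] [0.44559126 0.29140936 0.08      ]
op [[ 0.62726401 -0.07299123  0.13      ]
 [ 0.61237975 -0.21473473  0.13      ]
 [ 0.430213   -0.19601685  0.13      ]
 [ 0.44489737 -0.05198095  0.13      ]] [ 0.52868853 -0.13393094  0.13      ]
op scene [[ 0.43053475 -0.19398579  0.13      ]
 [ 0.45131302 -0.04744414  0.13      ]
 [ 0.62993593 -0.0662706   0.13      ]
 [ 0.61539243 -0.21094116  0.13      ]] [ 0.53179403 -0.12966042  0.13      ]
bolts [[ 0.73386888 -0.00986156  0.13      ]
 [ 0.70900648 -0.25621336  0.13      ]
 [ 0.32677324 -0.21623316  0.13      ]
 [ 0.35215849  0.02853676  0.13      ]] [ 0.53045177 -0.11344283  0.13      ]
0.38363687469103314 -5.744368346585835
0.3843184391651793 -5.971217710502307
0.18357293082837234 -6.572015677761973
0.18312587574998399 -5.866628063721877
shank far [ 0.59728294 -0.14312451  0.084     ]
shank near [ 0.45917817 -0.11977866  0.084     ]
jaw l [ 0.62752125 -0.12933936  0.085     ]
jaw r [ 0.62473608 -0.16630897  0.085     ]
ring c [ 0.42289882 -0.10866411  0.086     ]
shank a [ 0.45964641 -0.11265108  0.085     ]
shank b [ 0.55451637 -0.12965168  0.085     ]
ring top [ 0.40057788 -0.10644204  0.086     ]
```

```bash
python3 -m jog '[{"xyz":[410,-398,-105],"rotation":[0,0,0.38]},{"xyz":[410,-398,-105],"rotation":[0,0,0.38]},{"xyz":[410,-398,-105],"rotation":[0,0,0.38]},{"xyz":[410,-398,-105],"rotation":[0,0,0.38]},{"xyz":[410,-398,-105],"rotation":[0,0,0.38]},{"xyz":[410,-398,-105],"rotation":[0,0,0.38]},{"xyz":[410,-398,-105],"rotation":[0,0,0.38]},{"xyz":[410,-398,-105],"rotation":[0,0,0.38]},{"xyz":[410,-398,-105],"rotation":[0,0,0.38]},{"xyz":[410,-398,-105],"rotation":[0,0,0.38]},{"xyz":[410,-398,-105],"rotation":[0,0,0.38]},{"xyz":[410,-398,-105],"rotation":[0,0,0.38]}]'
python3 - <<'E'
from h import *
import json
s=read_state();print(s["tcp_pos"],s["joint_velocities"],s["joints"])
c=camera_info("wrist");f=grab_frame("wrist")
cv2.imwrite("pics/w1.png",f[:,:,::-1]);np.savez("w1.npz",K=c["K"],T=c["camera_from_world"],k=c["k1"])
crop(f[:,:,::-1],200,0,260,260,3,"pics/w1c.png")
E
```

```text
time_s: 1.65
tcp_pos: [0.4495, -0.1309, 0.3607]
eef_rot: [[0.988, -0.156, -0.001], [-0.156, -0.988, -0.0], [-0.001, 0.0, -1.0]]
force: [0.2, 0.1, 0.1]
width: 1.001
[ 0.44945945 -0.13086612  0.36071295] [-1.09393587 -0.09240717  0.10389434  0.12956303  0.05678279  0.07773487] [-2.15410576e+01 -5.00241438e+00  1.06572231e+02 -3.97412686e-02
  7.84954578e+01  7.74384755e+01]
```

View pics/w1.png

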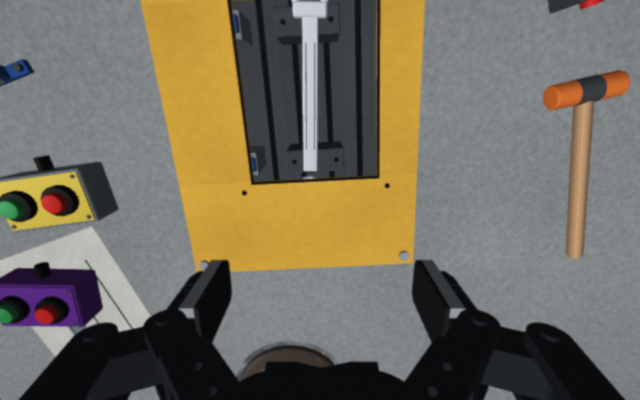

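View pics/w1c.png

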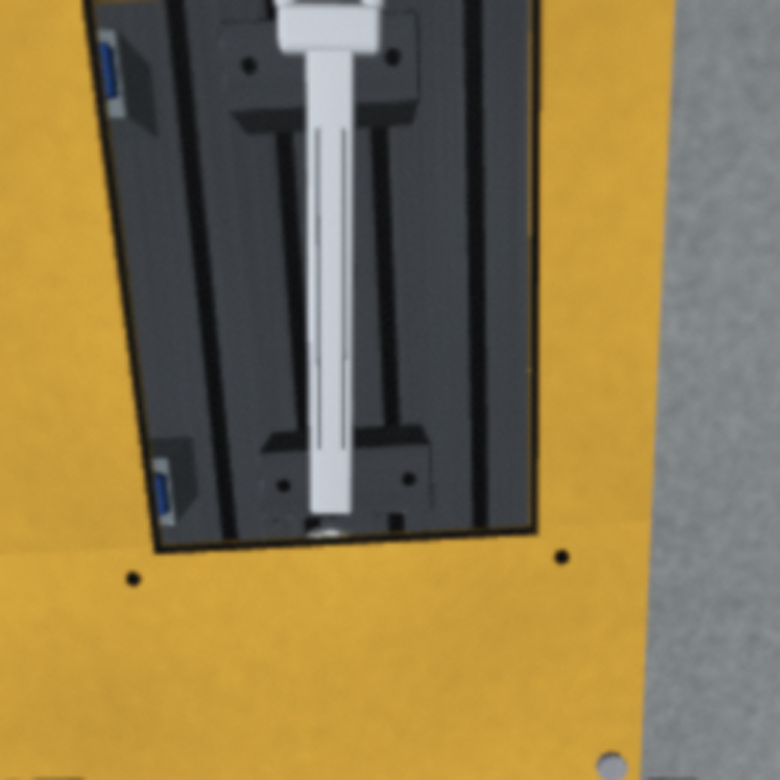

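Run:
```python
from h import *
i=cv2.imread("pics/w1.png"); crop(i,0,150,110,80,7,"pics/w1st.png")
```

```text
(no output)
```

View pics/w1st.png

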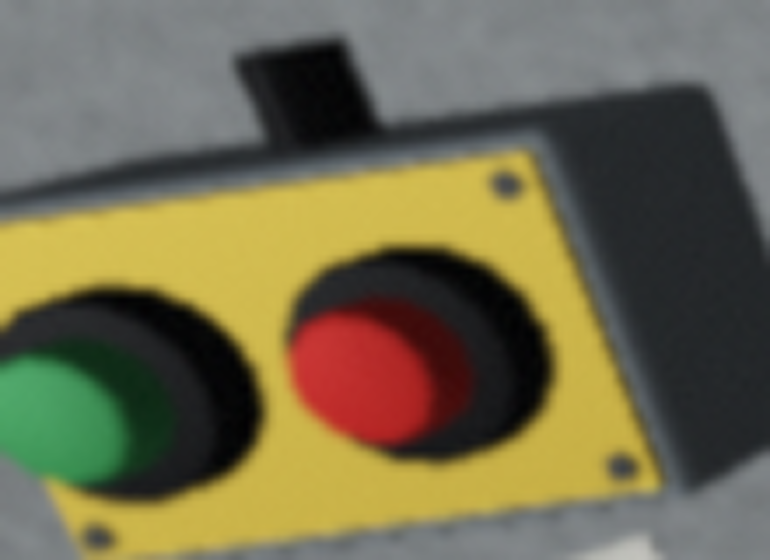

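Run:
```python
from h import *
d=np.load("w1.npz");c=dict(K=d["K"],camera_from_world=d["T"],k1=float(d["k"]))
L=[(*ray("wrist",(51.7,203.6),c),),(*ray("top",(255.2,232.6)),),(*ray("scene",(358,194.0)),)]
def tri(L):
    A=sum(np.eye(3)-np.outer(v/np.linalg.norm(v),v/np.linalg.norm(v)) for o,v in L)
    b=sum((np.eye(3)-np.outer(v/np.linalg.norm(v),v/np.linalg.norm(v)))@o for o,v in L)
    p=np.linalg.solve(A,b); return p,[np.linalg.norm(np.cross(p-o,v))/np.linalg.norm(v) for o,v in L]
print(tri(L)); print(tri(L[:2]))
w=lambda u,v,z:at_z("wrist",(u/3+200,v/3),z,c)
print("near corners",w(157,549,.13),w(536,532,.13), "edge right top",w(538,10,.13),"left top",w(88,5,.13))
n,f=w(331,512,.084),w(329.5,60,.084); print("shank",n,f,np.degrees(np.arctan2(*(f-n)[1::-1])), "jaw shoulder",w(329,47,.085))
print("ring top edge seen",w(326,530,.086),"near shank end")
e1=w(536,532,.13);e2=w(538,10,.13);print(np.degrees(np.arctan2(*(e2-e1)[1::-1])))
n0,n1=w(157,549,.13),w(536,532,.13);v=(n0-n1);print("near edge yaw",np.degrees(np.arctan2(-v[0],v[1])),np.linalg.norm(v))
mid=(n0+n1)/2; a=np.radians(-5.9); print("opening c",mid+.09*np.array([np.cos(a),np.sin(a),0]))
```

```text
(array([0.44645876, 0.23673218, 0.06915051]), [np.float64(0.0021863598867443916), np.float64(0.0033859604678435507), np.float64(0.0022190329276341307)])
(array([0.44613188, 0.23283069, 0.07588068]), [np.float64(0.00127214639473032), np.float64(0.0012721463947304016)])
near corners [ 0.44667391 -0.05032595  0.13      ] [ 0.43087812 -0.19341343  0.13      ] edge right top [ 0.60177746 -0.2106981   0.13      ] left top [ 0.62529265 -0.06915038  0.13      ]
shank [ 0.44022296 -0.11481811  0.084     ] [ 0.60752858 -0.14254936  0.084     ] -9.41132838343529 jaw shoulder [ 0.61146294 -0.14306763  0.085     ]
ring top edge seen [ 0.4332746  -0.11155171  0.086     ] near shank end
-5.775226953041576
near edge yaw -6.299518624548601 0.1439567062496398
opening c [ 0.52829926 -0.13112102  0.13      ]
```

```bash
python3 -m jog '[{"xyz":[-60,-361,200],"rotation":[0,0,0]},{"xyz":[-60,-361,200],"rotation":[0,0,0]},{"xyz":[-60,-361,200],"rotation":[0,0,0]},{"xyz":[-60,-361,200],"rotation":[0,0,0]},{"xyz":[-60,-361,200],"rotation":[0,0,0]},{"xyz":[-60,-361,200],"rotation":[0,0,0]},{"xyz":[-60,-361,200],"rotation":[0,0,0]},{"xyz":[-60,-361,200],"rotation":[0,0,0]},{"xyz":[-60,-361,200],"rotation":[0,0,0]},{"xyz":[-60,-361,200],"rotation":[0,0,0]}]' 1 60
python3 - <<'E'
from h import *
s=read_state();print(s["tcp_pos"],s["joints"])
c=camera_info("wrist");f=grab_frame("wrist")
cv2.imwrite("pics/w2.png",f[:,:,::-1]);np.savez("w2.npz",K=c["K"],T=c["camera_from_world"],k=c["k1"])
t=s["tcp_pos"];print("tip px",proj("wrist",t-[0,0,.025],c))
E
```

```text
time_s: 2.95
tcp_pos: [0.4479, 0.2343, 0.1621]
eef_rot: [[0.987, -0.158, 0.001], [-0.158, -0.987, 0.0], [0.001, -0.0, -1.0]]
force: [-0.6, 0.2, 0.6]
width: 0.003
[0.44787953 0.23426914 0.16213529] [ 2.26861586e+01  1.11882059e+01  1.13915138e+02 -2.29183047e-02
  5.48172141e+01  1.21777218e+02]
tip px [322.28654284 261.54189929]
```

View pics/w2.png

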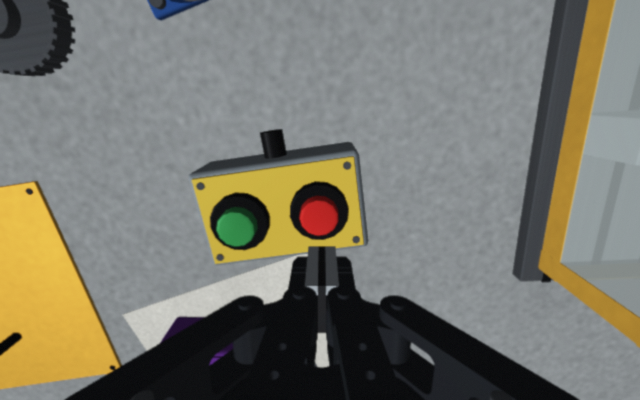

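Run:
```python
from h import *
d=np.load("w2.npz");c=dict(K=d["K"],camera_from_world=d["T"],k1=float(d["k"]))
for z in (.066,.07,.076): print(at_z("wrist",(319,217),z,c), at_z("wrist",(235,228),z,c))
```

```text
[0.44470181 0.23701557 0.066     ] [0.44586475 0.29928708 0.066     ]
[0.44624377 0.23673594 0.07      ] [0.44738497 0.29784362 0.07      ]
[0.44855672 0.2363165  0.076     ] [0.44966532 0.29567842 0.076     ]
```

```bash
python3 -m jog '[{"xyz":[-1,-1,30],"rotation":[0,0,0]},{"xyz":[-1,-1,52],"rotation":[0,0,0]},{"xyz":[-1,-1,58],"rotation":[0,0,0]},{"xyz":[-1,-1,60],"rotation":[0,0,0]},{"xyz":[-1,-1,62],"rotation":[0,0,0]},{"xyz":[-1,-1,64],"rotation":[0,0,0]},{"xyz":[-1,-1,64],"rotation":[0,0,0]}]'
```

```text
time_s: 3.88
tcp_pos: [0.447, 0.237, 0.098]
eef_rot: [[0.988, -0.155, 0.002], [-0.155, -0.988, 0.0], [0.002, -0.001, -1.0]]
force: [0.9, 0.1, 2.2]
width: 0.005
```

```bash
python3 -m jog '[{"xyz":[0,0,1],"rotation":[0,0,0]},{"xyz":[0,0,2],"rotation":[0,0,0]},{"xyz":[0,0,2],"rotation":[0,0,0]}]'; python3 -m jog '[{"xyz":[0,0,1],"rotation":[0,0,0]},{"xyz":[0,0,2],"rotation":[0,0,0]},{"xyz":[0,0,2],"rotation":[0,0,0]}]'
```

```text
time_s: 4.25
tcp_pos: [0.447, 0.237, 0.0957]
eef_rot: [[0.988, -0.155, 0.002], [-0.155, -0.988, 0.001], [0.002, -0.001, -1.0]]
force: [2.1, -0.9, 3.8]
width: 0.001
time_s: 4.62
tcp_pos: [0.447, 0.237, 0.0936]
eef_rot: [[0.988, -0.156, 0.002], [-0.156, -0.988, 0.001], [0.002, -0.001, -1.0]]
force: [3.8, -0.4, 4.2]
width: -0.001
```

```bash
python3 -m jog '[{"xyz":[0,0,1],"rotation":[0,0,0]},{"xyz":[0,0,2],"rotation":[0,0,0]},{"xyz":[0,0,2],"rotation":[0,0,0]}]'; python3 -m jog '[{"xyz":[0,0,1],"rotation":[0,0,0]},{"xyz":[0,0,2],"rotation":[0,0,0]},{"xyz":[0,0,2],"rotation":[0,0,0]}]'
```

```text
time_s: 5.0
tcp_pos: [0.4471, 0.237, 0.0929]
eef_rot: [[0.988, -0.155, 0.001], [-0.155, -0.988, 0.0], [0.001, -0.001, -1.0]]
force: [0.1, -2.1, 13.8]
width: 0.0
time_s: 5.38
tcp_pos: [0.4472, 0.2371, 0.0927]
eef_rot: [[0.988, -0.155, 0.001], [-0.155, -0.988, 0.0], [0.001, -0.0, -1.0]]
force: [-3.6, -3.9, 25.3]
width: 0.002
```

```bash
python3 -m jog '[{"xyz":[0,0,-20],"rotation":[0,0,0]},{"xyz":[0,0,-70],"rotation":[0,0,0]},{"xyz":[0,0,-130],"rotation":[0,0,0]},{"xyz":[0,0,-150],"rotation":[0,0,0]},{"xyz":[173,349,-210],"rotation":[0,0,0.009]},{"xyz":[173,349,-210],"rotation":[0,0,0.009]},{"xyz":[173,349,-210],"rotation":[0,0,0.009]},{"xyz":[173,349,-210],"rotation":[0,0,0.009]},{"xyz":[173,349,-210],"rotation":[0,0,0.009]},{"xyz":[173,349,-210],"rotation":[0,0,0.009]},{"xyz":[173,349,-210],"rotation":[0,0,0.009]},{"xyz":[173,349,-210],"rotation":[0,0,0.009]}]' - -
python3 -m jog '[{"xyz":[0,0,0],"rotation":[0,0,0]},{"xyz":[0,0,0],"rotation":[0,0,0]},{"xyz":[0,0,0],"rotation":[0,0,0]},{"xyz":[0,0,0],"rotation":[0,0,0]}]' -0.1 100
python3 - <<'E'
from h import *
s=read_state();print(s["tcp_pos"],s["joints"],s["force"])
c=camera_info("wrist");f=grab_frame("wrist")
cv2.imwrite("pics/w3.png",f[:,:,::-1]);np.savez("w3.npz",K=c["K"],T=c["camera_from_world"],k=c["k1"])
crop(f[:,:,::-1],220,60,200,240,3,"pics/w3c.png")
t=grab_frame("top");crop(t[:,:,::-1],215,205,65,55,10,"pics/c_st2.png")
E
```

```text
time_s: 6.88
tcp_pos: [0.5616, -0.135, 0.2976]
eef_rot: [[0.986, -0.167, -0.004], [-0.167, -0.986, 0.002], [-0.004, -0.002, -1.0]]
force: [0.7, 0.0, -0.4]
width: -0.002
time_s: 7.38
tcp_pos: [0.5627, -0.1342, 0.2994]
eef_rot: [[0.987, -0.163, 0.0], [-0.163, -0.987, 0.0], [0.0, -0.0, -1.0]]
force: [-0.1, -0.1, 0.4]
width: 0.547
[ 0.56273351 -0.13420768  0.29939622] [-1.77287432e+01  1.04162530e+01  9.74851752e+01  5.04822696e-03
  7.20971004e+01  8.16771127e+01] [-0.139476   -0.07905602  0.42558355]
```

View pics/w3.png

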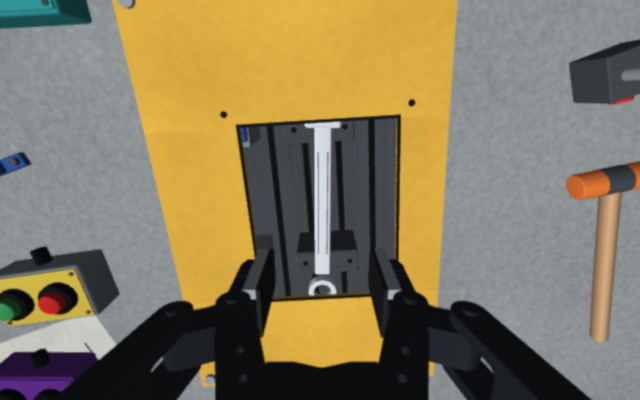

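View pics/w3c.png

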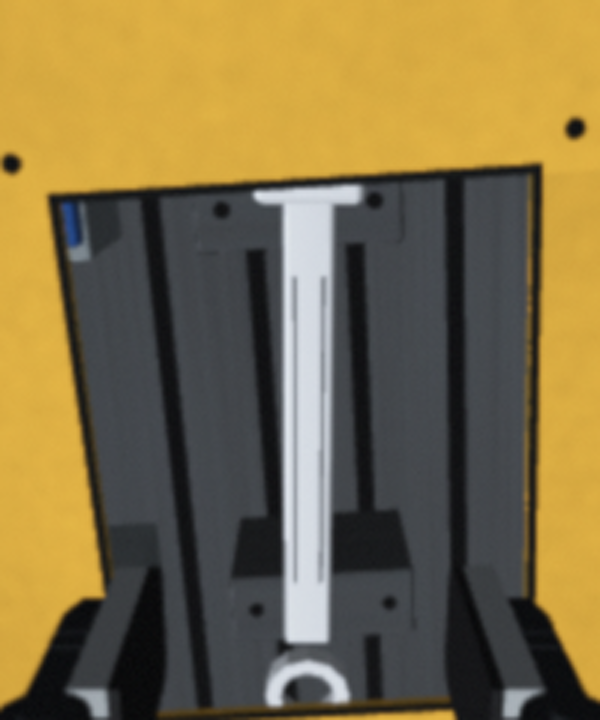

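Run:
```python
from h import *
d=np.load("w3.npz");c=dict(K=d["K"],camera_from_world=d["T"],k1=float(d["k"]))
w=lambda u,v,z:at_z("wrist",(u/3+220,v/3+60),z,c)
f,n=w(308.5,215,.084),w(307,635,.084);print("shank",f,n,np.degrees(np.arctan2(*(f-n)[1::-1])))
print("shoulder",w(308,203,.085),"groove far/near",w(308,276,.084),w(308,582,.084),"shank near end",w(307,642,.084),"ring lower vis",w(307,705,.086))
C=[w(50,196,.13),w(541,167,.13)];print("far corners",C)
e=(C[0]-C[1]);m=(C[0]+C[1])/2;a=np.radians(-5.9);print("center",m-.09*np.array([np.cos(a),np.sin(a),0]),np.linalg.norm(e))
dirn=(f-n)/np.linalg.norm(f-n);s=read_state();R_=s["eef_rot"];t=s["tcp_pos"]
P=f+dirn*np.dot(t-f,dirn);P[2]=t[2]
print("nearest line pt",P,"tool frame off mm",R_.T@(P-t)*1000,"dir in tool",R_.T@dirn)
```

```text
shank [ 0.60628269 -0.14244873  0.084     ] [ 0.44326862 -0.11516432  0.084     ] -9.501780836048345
shoulder [ 0.61040748 -0.1429453   0.085     ] groove far/near [ 0.58546375 -0.13886381  0.084     ] [ 0.46655141 -0.11938435  0.084     ] shank near end [ 0.44011731 -0.11464696  0.084     ] ring lower vis [ 0.41240291 -0.11009098  0.086     ]
far corners [array([ 0.62905478, -0.06854766,  0.13      ]), array([ 0.61370256, -0.21243933,  0.13      ])]
center [ 0.53185542 -0.13124217  0.13      ] 0.14470833458132049
nearest line pt [ 0.56270704 -0.13515527  0.29939287] tool frame off mm [-7.28478519e-04  5.97195193e-01 -7.54604969e-06] dir in tool [9.99999246e-01 1.21983410e-03 1.44844624e-04]
```

View pics/c_st2.png

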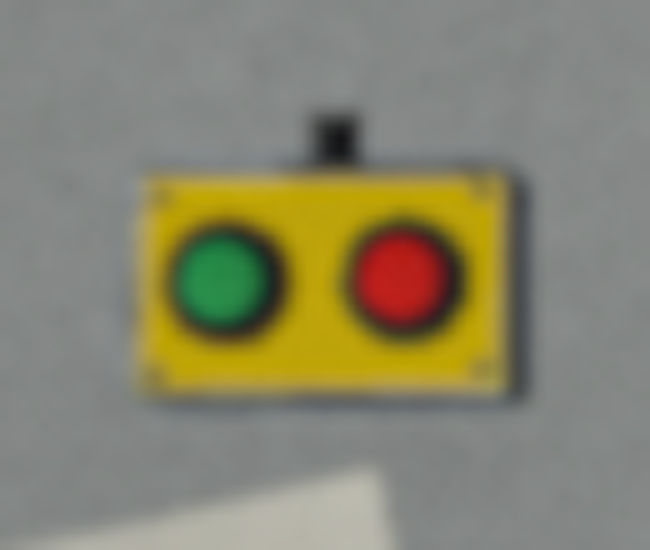

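```bash
python3 -m jog '[{"xyz":[0,0.5,60],"rotation":[0,0,0]},{"xyz":[0,0.5,110],"rotation":[0,0,0]},{"xyz":[0,0.5,145],"rotation":[0,0,0]},{"xyz":[0,0.5,165],"rotation":[0,0,0]},{"xyz":[0,0.5,180],"rotation":[0,0,0]},{"xyz":[0,0.5,192],"rotation":[0,0,0]},{"xyz":[0,0.5,202],"rotation":[0,0,0]},{"xyz":[0,0.5,209],"rotation":[0,0,0]},{"xyz":[0,0.5,212],"rotation":[0,0,0]},{"xyz":[0,0.5,212],"rotation":[0,0,0]}]'
python3 - <<'E'
from h import *
f=grab_frame("wrist");cv2.imwrite("pics/w4.png",f[:,:,::-1])
E
```

```text
time_s: 8.72
tcp_pos: [0.5628, -0.1355, 0.0874]
eef_rot: [[0.986, -0.164, 0.0], [-0.164, -0.986, -0.0], [0.0, 0.0, -1.0]]
force: [-0.1, 0.4, -0.0]
width: 0.552
```

View pics/w4.png

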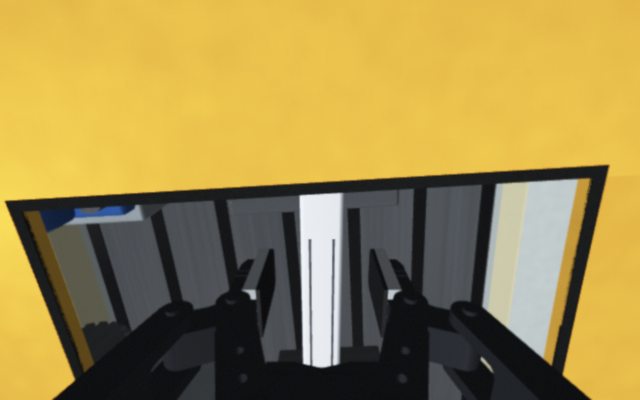

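The fingers at about (260,280) and (378,280) straddle the shank at column 320, and nothing is touching. I'll close now.

```bash
python3 -m jog '[{"xyz":[0,0,0],"rotation":[0,0,0]},{"xyz":[0,0,0],"rotation":[0,0,0]},{"xyz":[0,0,0],"rotation":[0,0,0]},{"xyz":[0,0,0],"rotation":[0,0,0]},{"xyz":[0,0,0],"rotation":[0,0,0]}]' 1 100
python3 -m jog '[{"xyz":[0,0,-1],"rotation":[0,0,0]},{"xyz":[0,0,-3],"rotation":[0,0,0]},{"xyz":[0,0,-6],"rotation":[0,0,0]},{"xyz":[0,0,-10],"rotation":[0,0,0]},{"xyz":[0,0,-14],"rotation":[0,0,0]},{"xyz":[0,0,-18],"rotation":[0,0,0]},{"xyz":[0,0,-18],"rotation":[0,0,0]}]'
python3 - <<'E'
from h import *
f=grab_frame("wrist");cv2.imwrite("pics/w5.png",f[:,:,::-1]);print(read_state())
f=grab_frame("scene");crop(f[:,:,::-1],200,150,130,120,5,"pics/s5.png")
E
```

```text
time_s: 9.4
tcp_pos: [0.5631, -0.1355, 0.088]
eef_rot: [[0.986, -0.164, 0.001], [-0.164, -0.986, -0.0], [0.001, 0.0, -1.0]]
force: [-0.5, 0.9, 5.0]
width: 0.183
time_s: 10.28
tcp_pos: [0.5631, -0.1356, 0.1059]
eef_rot: [[0.986, -0.164, 0.001], [-0.164, -0.986, -0.0], [0.001, 0.0, -1.0]]
force: [-0.1, 0.5, -2.3]
width: 0.187
{'time_s': 10.325, 'joints': array([-1.78421288e+01,  2.32850336e+01,  1.05621715e+02, -6.21676052e-04,
        5.10569443e+01,  8.16208475e+01]), 'joint_velocities': array([ 0.00205081,  0.34592688,  0.2542385 , -0.00280728, -0.02070486,
       -0.03427771]), 'joint_torque': array([ 8.23455248e-04, -4.17248797e+01, -2.32893348e+01, -5.21662892e-03,
        3.97662772e-02, -3.23648555e-05]), 'tcp_pos': array([ 0.56292154, -0.13549574,  0.10560549]), 'eef_rot': array([[ 9.86392980e-01, -1.64403553e-01,  6.00619127e-04],
       [-1.64403459e-01, -9.86393158e-01, -2.02190404e-04],
       [ 6.25687418e-04,  1.00695333e-04, -9.99999799e-01]]), 'force': array([ 0.16236601,  0.33276696, -2.80470634]), 'moment': array([-0.01106426, -0.04323964, -0.00589462]), 'width': 0.18839294243928742}
```

View pics/s5.png

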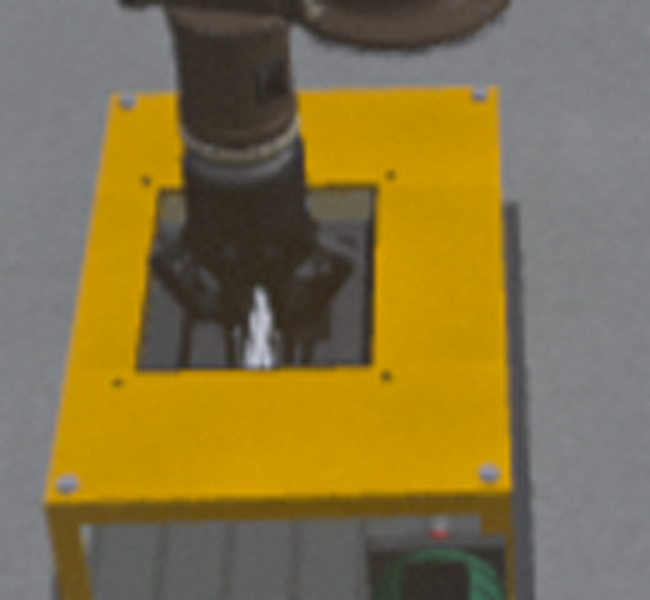

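View pics/w5.png

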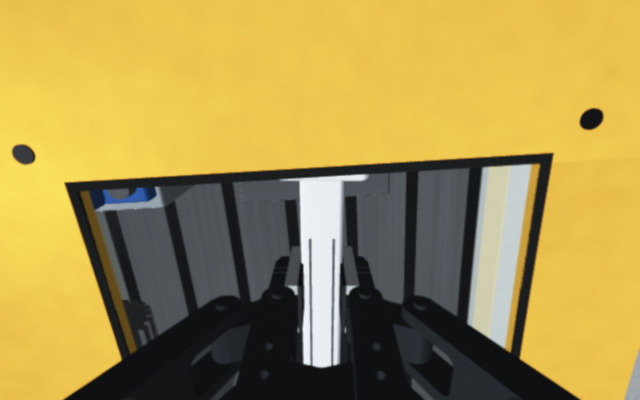

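Run:
```python
from h import *
s=read_state();t=s["tcp_pos"];Rt=s["eef_rot"];c=camera_info("wrist");c["K"]
for th in (-10,-5,0,5,10):
    a=np.radians(th)
    g=np.array([0,0,.0075]) # shank centre in tool
    out=[]
    for u,v,h in ((.048,0,.0055),(.048,.009,.0045),(.048,-.009,.0045),(0.02,.009,.0045),(0.02,-.009,.0045)):
        p=g+np.array([u*np.cos(a)-h*np.sin(a)*0, v, -u*np.sin(a)-h*np.cos(a)])
        out.append(np.round(proj("wrist",t+Rt@p,c),1).tolist())
    print(th,out)
```

```text
-10 [[322.5, 178.5], [343.9, 177.9], [301.2, 177.9], [343.2, 242.4], [301.7, 242.4]]
-5 [[322.6, 179.8], [344.6, 179.2], [300.5, 179.2], [343.5, 243.8], [301.5, 243.8]]
0 [[322.6, 182.1], [345.4, 181.4], [299.8, 181.4], [343.8, 245.5], [301.2, 245.5]]
5 [[322.7, 185.4], [346.2, 184.7], [299.1, 184.7], [344.1, 247.5], [301.0, 247.5]]
10 [[322.7, 189.8], [346.9, 189.1], [298.4, 189.1], [344.3, 249.9], [300.7, 249.8]]
```

```bash
python3 -m jog '[{"xyz":[-5,0,-3],"rotation":[0,0,0]},{"xyz":[-15,0,-5],"rotation":[0,0,0]},{"xyz":[-25,0,-5],"rotation":[0,0,0]},{"xyz":[-35,0,-5],"rotation":[0,0,0]},{"xyz":[-42,0,-5],"rotation":[0,0,0]},{"xyz":[-45,0,-5],"rotation":[0,0,0]},{"xyz":[-45,0,-5],"rotation":[0,0,0]}]'
python3 - <<'E'
from h import *
f=grab_frame("wrist");cv2.imwrite("pics/w6.png",f[:,:,::-1])
E
```

```text
time_s: 11.25
tcp_pos: [0.5183, -0.128, 0.1103]
eef_rot: [[0.986, -0.165, 0.0], [-0.165, -0.986, -0.0], [0.0, 0.0, -1.0]]
force: [0.4, -0.0, -2.2]
width: 0.187
```

View pics/w6.png

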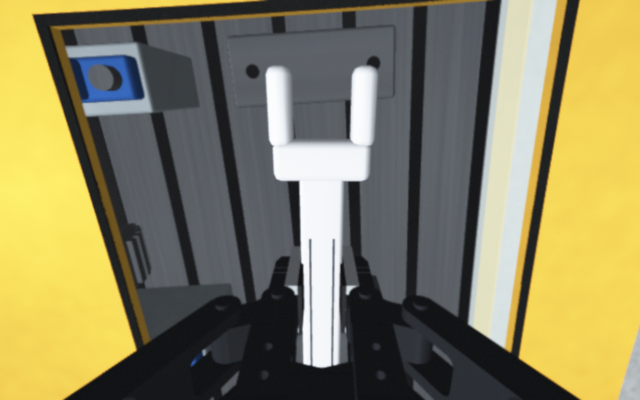

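Run:
```python
from h import *
a=np.radians(-5.9);o=np.array([.530,-.1315,.13]);M=np.array([[np.cos(a),-np.sin(a),0],[np.sin(a),np.cos(a),0],[0,0,1]])
c=camera_info("wrist")
p=at_z("wrist",(322,66),.1088,c);print("tip guard",M.T@(p-o)); s=read_state();print("tcp guard",M.T@(s["tcp_pos"]-o))
print("far edge", M.T@(at_z("wrist",(265,19),.13,c)-o)); print("dist tcp-tip",np.linalg.norm((p-s["tcp_pos"])[:2]))
```

```text
tip guard [ 0.07806797 -0.00312146 -0.0212    ]
tcp guard [-0.01168534  0.00217486 -0.01958832]
far edge [0.08913042 0.01190244 0.        ]
dist tcp-tip 0.08990943868746241
```

```bash
python3 -m jog '[{"xyz":[-2,0,-3],"rotation":[0,0.05,0]},{"xyz":[-3,0,-5],"rotation":[0,0.1,0]},{"xyz":[-4,0,-11],"rotation":[0,0.175,0]},{"xyz":[-5,0,-17],"rotation":[0,0.26,0]},{"xyz":[-6,0,-24],"rotation":[0,0.35,0]},{"xyz":[-6,0,-24],"rotation":[0,0.35,0]}]'
python3 - <<'E'
from h import *
f=grab_frame("wrist");cv2.imwrite("pics/w7.png",f[:,:,::-1])
f=grab_frame("scene");crop(f[:,:,::-1],200,130,130,150,5,"pics/s7.png")
E
```

```text
time_s: 12.05
tcp_pos: [0.511, -0.1266, 0.1339]
eef_rot: [[0.927, -0.165, 0.336], [-0.155, -0.986, -0.056], [0.341, -0.001, -0.94]]
force: [-0.3, 0.2, -3.1]
width: 0.189
```

View pics/w7.png

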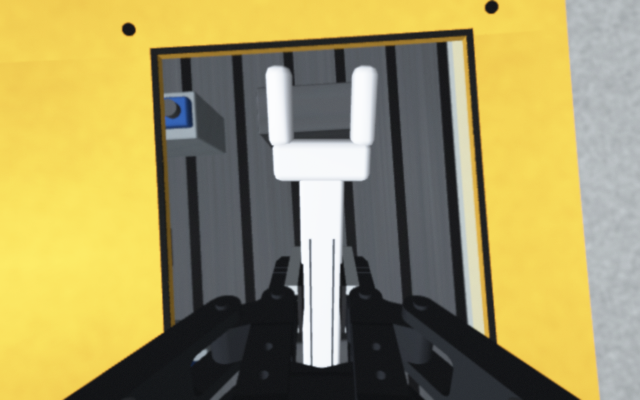

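View pics/s7.png

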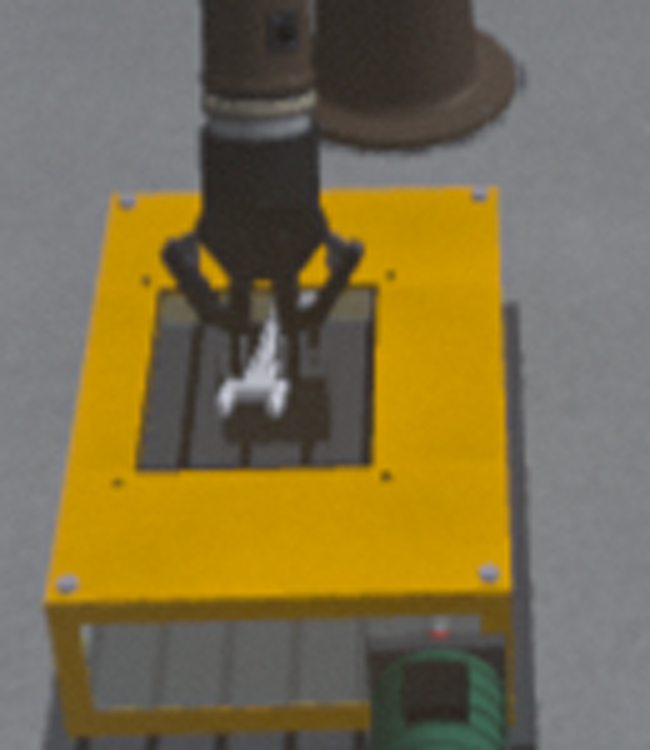

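```bash
python3 -m jog '[{"xyz":[1.5,0,-4],"rotation":[0,0.04,0]},{"xyz":[3,0,-8],"rotation":[0,0.085,0]},{"xyz":[4.5,0,-12],"rotation":[0,0.13,0]},{"xyz":[6,0,-16],"rotation":[0,0.17,0]},{"xyz":[8,0,-23],"rotation":[0,0.235,0]},{"xyz":[11,0,-30],"rotation":[0,0.30,0]},{"xyz":[14,0,-39],"rotation":[0,0.37,0]},{"xyz":[17.5,0,-48],"rotation":[0,0.435,0]},{"xyz":[17.5,0,-48],"rotation":[0,0.435,0]}]'
python3 - <<'E'
from h import *
s=read_state();print(s["joints"],s["force"],s["moment"])
f=grab_frame("wrist");cv2.imwrite("pics/w8.png",f[:,:,::-1])
f=grab_frame("scene");crop(f[:,:,::-1],200,130,130,150,5,"pics/s8.png")
E
```

```text
time_s: 13.28
tcp_pos: [0.5136, -0.1274, 0.186]
eef_rot: [[0.696, -0.164, 0.699], [-0.116, -0.986, -0.116], [0.708, 0.0, -0.706]]
force: [0.9, 0.3, -2.3]
width: 0.185
[-24.53033921  -2.37901921 138.26727461  89.8970449   10.6172863
 -10.68560189] [ 0.91976517  0.25953218 -2.33358837] [0.04145364 0.46552892 0.01121656]
```

View pics/w8.png

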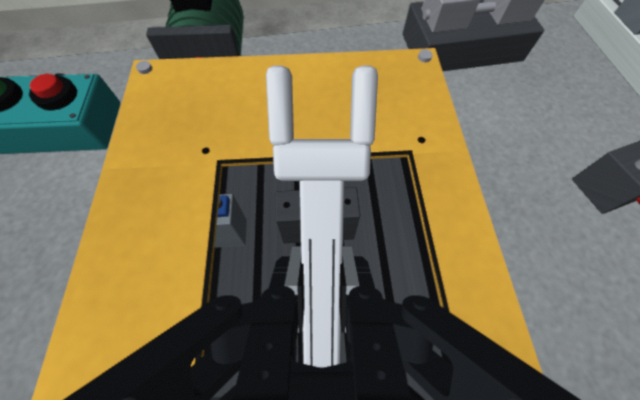

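View pics/s8.png

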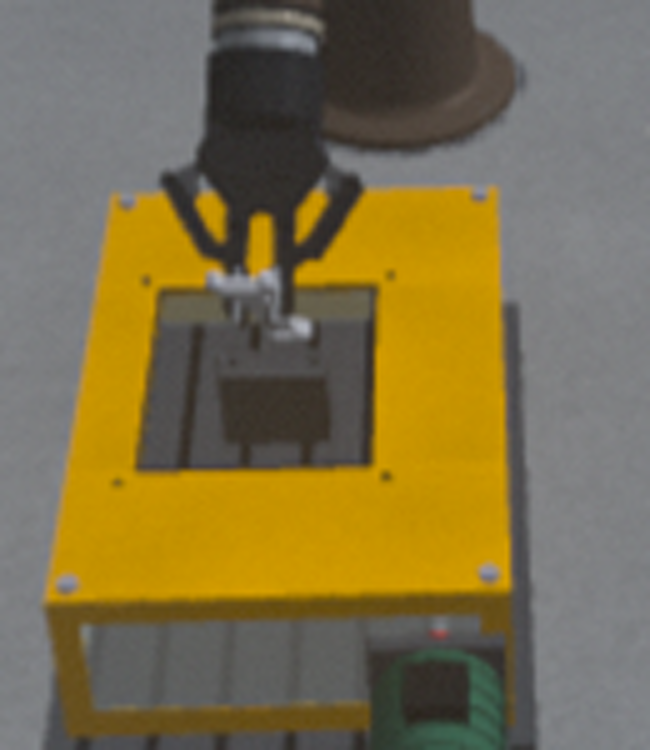

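```bash
python3 -m jog '[{"xyz":[5,0,0],"rotation":[0,0,0]},{"xyz":[12,0,0],"rotation":[0,0,0]},{"xyz":[20,0,0],"rotation":[0,0,0]},{"xyz":[28,0,0],"rotation":[0,0,0]},{"xyz":[36,0,0],"rotation":[0,0,0]},{"xyz":[40,0,0],"rotation":[0,0,0]},{"xyz":[40,0,0],"rotation":[0,0,0]}]'
python3 - <<'E'
from h import *
s=read_state();print(s["joints"],s["force"],s["tcp_pos"])
E
```

```text
time_s: 14.25
tcp_pos: [0.5414, -0.1318, 0.2142]
eef_rot: [[0.698, -0.163, 0.698], [-0.115, -0.987, -0.116], [0.707, 0.0, -0.707]]
force: [-0.7, -0.0, -1.9]
width: 0.18
[-23.30100297  -2.70690801 133.98656687  65.13555935  10.77164153
  15.31636168] [-0.70809904 -0.04380768 -1.89523684] [ 0.54140559 -0.13184721  0.21420242]
```

```bash
python3 -m jog '[{"xyz":[8,0,0],"rotation":[0,0,0]},{"xyz":[18,0,0],"rotation":[0,0,0]},{"xyz":[28,0,0],"rotation":[0,0,0]},{"xyz":[38,0,0],"rotation":[0,0,0]},{"xyz":[48,0,0],"rotation":[0,0,0]},{"xyz":[58,0,0],"rotation":[0,0,0]},{"xyz":[68,0,0],"rotation":[0,0,0]},{"xyz":[78,0,0],"rotation":[0,0,0]},{"xyz":[88,0,0],"rotation":[0,0,0]},{"xyz":[96,0,0],"rotation":[0,0,0]},{"xyz":[100,0,0],"rotation":[0,0,0]},{"xyz":[100,0,0],"rotation":[0,0,0]}]'
python3 - <<'E'
from h import *
s=read_state();print(s["joints"],s["force"],s["tcp_pos"])
f=grab_frame("wrist");cv2.imwrite("pics/w9.png",f[:,:,::-1])
f=grab_frame("scene");crop(f[:,:,::-1],180,80,160,200,4,"pics/s9.png")
E
```

```text
time_s: 15.75
tcp_pos: [0.6102, -0.1433, 0.2843]
eef_rot: [[0.698, -0.164, 0.697], [-0.116, -0.986, -0.116], [0.707, -0.0, -0.708]]
force: [-0.2, 0.4, -2.0]
width: 0.184
[-20.99274549  -1.43229112 122.76501094  30.04907617  16.4025637
  52.75003398] [-0.20750785  0.35909154 -1.98368352] [ 0.61017104 -0.14327146  0.28426406]
```

View pics/s9.png

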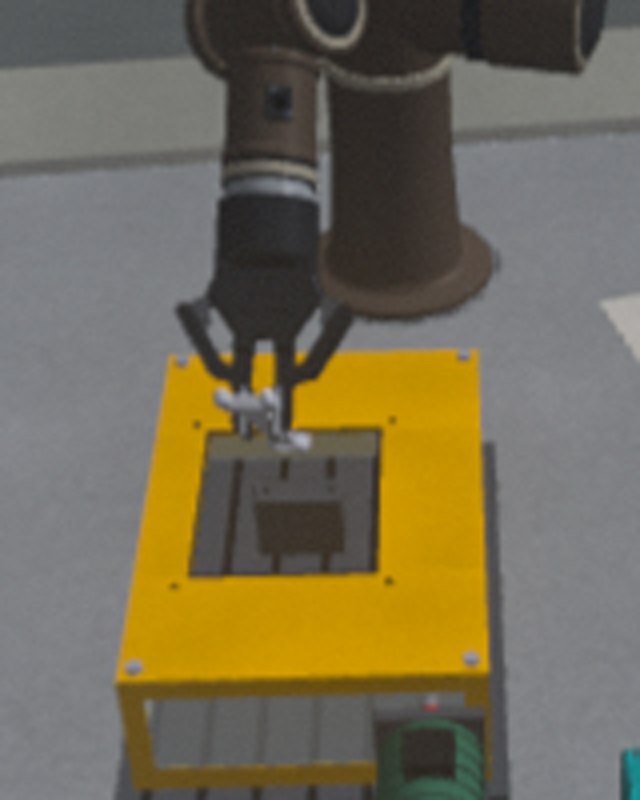

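```bash
python3 -m jog '[{"xyz":[10,0,0],"rotation":[0,0,0]},{"xyz":[20,0,-6],"rotation":[0,0,0]},{"xyz":[30,0,-20],"rotation":[0,0,0]},{"xyz":[40,0,-34],"rotation":[0,0,0]},{"xyz":[50,0,-46],"rotation":[0,0,0]},{"xyz":[58,0,-58],"rotation":[0,0,0]},{"xyz":[62,0,-62],"rotation":[0,0,0]},{"xyz":[64,0,-64],"rotation":[0,0,0]},{"xyz":[64,0,-64],"rotation":[0,0,0]},{"xyz":[64,0,-64],"rotation":[0,0,0]},{"xyz":[64,0,-64],"rotation":[0,0,0]},{"xyz":[64,0,-64],"rotation":[0,0,0]}]'
python3 - <<'E'
from h import *
s=read_state();print(s["joints"],s["joint_velocities"],s["force"],s["tcp_pos"],s["width"])
a=np.radians(-5.9);o=np.array([.530,-.1315,0]);M=np.array([[np.cos(a),-np.sin(a),0],[np.sin(a),np.cos(a),0],[0,0,1]])
for u in (.09,-.0375,-.165): print(u,M.T@(s["tcp_pos"]+s["eef_rot"]@[u,0,.007]-o))
f=grab_frame("wrist");cv2.imwrite("pics/w10.png",f[:,:,::-1])
f=grab_frame("scene");cv2.imwrite("pics/s10.png",f[:,:,::-1])
f=grab_frame("top");cv2.imwrite("pics/t10.png",f[:,:,::-1])
for u in (.09,-.165): print(proj("scene",s["tcp_pos"]+s["eef_rot"]@[u,0,.007]),proj("top",s["tcp_pos"]+s["eef_rot"]@[u,0,.007]))
E
```

```text
time_s: 17.35
tcp_pos: [0.61, -0.1433, 0.3744]
eef_rot: [[0.698, -0.164, 0.697], [-0.116, -0.986, -0.116], [0.706, -0.0, -0.708]]
force: [-0.2, 0.5, -2.6]
width: 0.186
[-20.9980209   -7.80174681 117.33292885  17.97044795  27.25866968
  65.70166393] [-0.0063638  -0.07553146 -0.13924682  0.03474337  0.02059373  0.00638498] [-0.21566843  0.45230008 -2.55471177] [ 0.61003834 -0.14331117  0.37444005] 0.1860244260486562
0.09 [ 0.1493413  -0.00779516  0.43306364]
-0.0375 [ 0.0592733  -0.00217535  0.34299465]
-0.165 [-0.0307947   0.00344445  0.25292566]
[237.18475011 150.80087746] [386.6273314  124.45448265]
[250.27199518 167.49825005] [369.12906374 205.40122502]
```

View pics/s10.png

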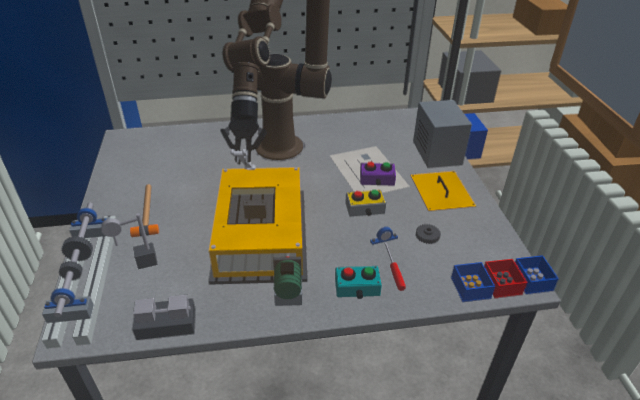

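View pics/w10.png

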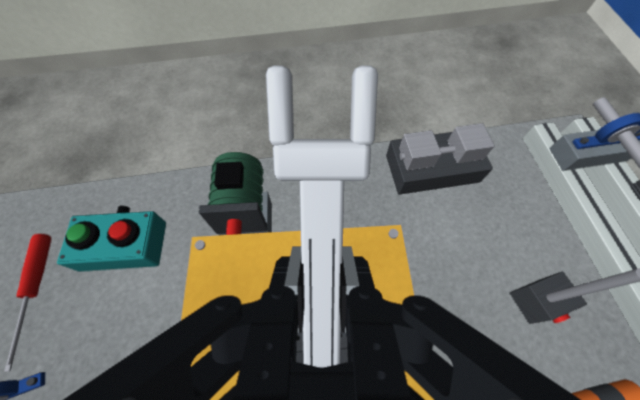

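View pics/t10.png

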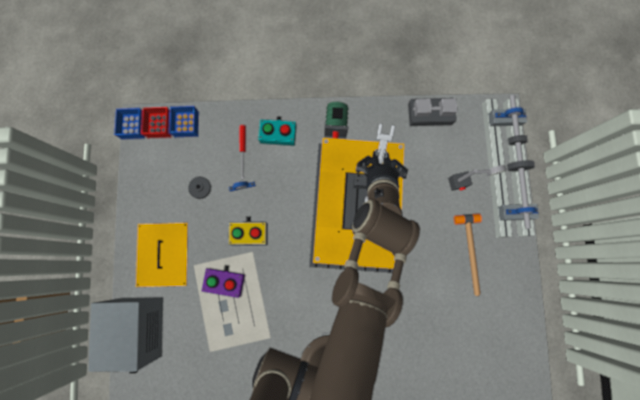

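The spanner is out and rigid in the grip. Its jaw shows at the projected position: (387,127) seen against (386.6,124.5) computed in the top view. Its ends are at about z 0.43 and 0.25 m, the opening is empty and the bystanders haven't moved. I'm handing in.

Run:
```python
from h import *
s=read_state();print(s["time_s"],np.abs(s["joint_velocities"]).max(),s["width"]);print(env.job_done());s=read_state();print(s["time_s"],s["tcp_pos"],s["width"],s["force"])
```

```text
17.5 0.10372477420287365 0.18421450179639956
the job is handed in; nothing more can be done
None
the job is handed in; nothing more can be done
```

The job is handed in at 17.5 s. The red stop button was pressed and released, and the arm is holding the whole spanner up, still, above the guard. The hand-in gave no verdict.

- **Stop button:** I pressed the red button on the grey and yellow station until it bottomed out. Force stayed at about 4 N through the travel, then rose to about 25 N at the stop. I then lifted off. The top view showed it looking unpressed again; its travel was not read directly.
- **Extraction:** I gripped the shank about 39 mm to the jaw side of its middle and lifted it off the seats. I drew it about 45 mm towards the robot, tipped it 45° with the jaw leading, and pulled it out along its own axis. The tool force stayed at about the spanner's weight (2 to 3 N), so I saw no sign of it pressing on the guard.
- **Last checks:**
  - The jaw and ring ends were at about 0.43 m and 0.25 m above the table, worked out from the arm pose. The top view agreed at the jaw to about 3 pixels.
  - The middle was about 59 mm from the opening's centre, and the grip was unchanged.
  - The arm was practically still.
  - By eye, the start button and the bystanders looked unmoved.
- **Disagreements:** Camera estimates of the opening and button differed by 3 to 5 mm between views. I used the close wrist views for the final alignment. No check failed.

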